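# Set an eccentric to the top of its throw under a dial gauge

### The arm

A 7-joint arm with a two-finger parallel gripper is mounted at the origin on the work surface. World frame = base frame: x ahead of the robot, y to its left, z up, the work surface at z = 0. Lengths are in m, angles in rad, forces in N, time in s.
With the tool pointing down it reaches from about 0.425 to 0.925 m from the base axis. Payload 6.8 kg.
Tool frame: the origin (TCP) lies at the very end of the fingers, on their centre line; the grasp point (between the pads) lies 19 mm behind it; z points along the fingers, y is the line along which they close (so a half turn about z gives the same grasp; the last joint's range is limited). The gripper opens to 85 mm and grips with 20 to 120 N. Pads are 22 mm wide; open, the fingers measure 114 mm over their backs; the gripper's body (76 mm by 85 mm) begins 54 mm behind the grasp point. The pads swing forward as they close: fully open they stand 13 mm farther back than shut.
Start: joints at [-1.313, 0.477, 0.022, 1.555, -0.011, 1.109, -0.083], TCP at [0.241, 0.63, 0.231] pointing down, gripper open.
Joint ranges: [-2.96, 2.96], [-0.34, 2.1], [-1.41, 1.46], [0.24, 2.44], [-1.37, 4.51], [0.17, 1.92], [-2.96, 2.96]. Speed limits (rad/s): [2.39, 2.39, 3.14, 3.14, 3.14, 3.14, 3.14].

### API

Orientations are given as a unit quaternion [w, x, y, z].
In Python, from station import bot gives the robot as it stands. The module is installed in compiled form; this text tells all that it offers.
- The arm moves only by the shell command python3 -m jog 'ROWS' [OPENING] [FORCE]. ROWS is JSON, a list of rows, each a list of 4 numbers: the shift along the tool's x, y, z in cm, then the turn about the tool's z in rad. In form: [[x, y, z, spin], ...]. A call has 1 to 20 rows; each row is the pose to reach, as a shift and turn from the pose commanded when the call began, along the tool's axes at that moment; what a row does not reach only later rows make up. A row lasts 1/12 s, in which the tool goes at most 41.7 mm and 7.16 degrees, less where a joint would pass 70% of its speed; a pose out of reach is approached as far as the arm can. A call with a gripper value outside its range is refused whole. OPENING is the closure, from -1 (fully open) to 1 (shut), set as the call begins (- or left out, the last holds). The fingers move at their own pace and stop on an object; FORCE is the grip in N (left out, the last holds). Time passes only in rows, so rows that repeat a pose let the fingers close. It gives the time, the measured TCP pose, the force, the opening and the grip force at its end, in the units of the state.
- bot.get_obs(): the state, without advancing time (a new reading comes with each control period).
- bot.read_camera(name): name is "scene" or "top"; returns a dict with "pixels" (400x640x3 uint8, red, green, blue), "depth" (400x640 float32, m along the optical axis (not along the pixel's ray), 0 where there is no reading), "fovy" (degrees; the focal length in pixels is half the picture's height over the tangent of half this angle, whatever the lens; pixels are square), "cx", "cy" (the principal point, pixels), "pose" (4x4, takes a point from camera to world coordinates). Camera axes: x right, y down, z forward; pixel columns grow to the right and rows downward; lengths in m; the calibration is good to about 2 mm. A picture is of the moment at which its call begins.
- bot.hand_in(): hands the job in; it is judged then, once.
The state is a dict: "t": time; "q": joint angles; "joint_vel": joint speeds; "joint_torque": joint torques, N m; "eef_pos": TCP position; "tool_rot": TCP orientation; "contact_force": force on the tool from outside, world axes, zero at the start; "torque": the same for the moment, N m; "gripper_width": opening from 0.0 (shut) to 1.0 (fully open); "grasp_force": force on a finger pad.
Only numpy, scipy, OpenCV 4.12 (cv2) and the standard library are available. Lean on these libraries where they do the work, as an engineer would, in place of code of your own. Each camera call takes 0.05 s, during which the arm holds its last target. There are 200 camera calls.

### The job

The model engine's shaft hangs between the bench centres and the dial gauge above it is still clear. Slide the gauge down its column until the plunger bears on the brass eccentric and is pressed in about half its travel; then roll the shaft by the flywheel's rim, watching the gauge, until the eccentric's highest point stands under the plunger, and leave it resting there. Use a light fingertip throughout: never push or squeeze anything with more than about 25 N, never run the plunger to the end of its travel, and leave the other things on the table where they are.

Things in the scene. Friction and masses are not known exactly. Their poses are not given: they have to be found in the camera images.
- bench: Dark green iron bench-centre stand, fixed to the table: bed 380 mm along the shaft (its y) by 110 mm and 29 mm high, a stock with a centre at each end (inner faces at y = +-117 mm, tops 120 mm up), and a steel column of 18 mm dia, 274 mm high, at x = -105, y = -65 mm. Origin: middle of the bed, on the table. z up, +x is the side the dial faces.
- wheel (a point): On the shaft axis in the flywheel's mid-plane, 100 mm above the table (a point of the stand, axes as the stand's). Flywheel: 96 mm dia, 24 mm wide, plain steel rim, top line 48 mm above this point on average; the old wheel runs 2 mm out of true, so 46 to 50 mm as it turns. The stock is 45 mm from its outer face, the dial case 69 mm from its inner face.
- axle (a point): Point on the shaft axis straight below the plunger, 125 mm from wheel along -y of the stand, 100 mm above the table; a point of the stand, axes as the stand's.
- shaft: Steel engine shaft with red flywheel, running on the centres. Origin on the axis, midway between the stocks; y along the axis. It turns freely either way about y (top towards the stand's +x is positive) against about 0.22 N m of drag and stays where it is left. A white paint dab on the rim lies in its +z direction; it says nothing of the eccentric.
- gauge (a joint): How far the gauge's carriage has been slid down the column, m: 0 fully up, 0.060 lowest. The slide is stiff (about 9 N) and stays where it is left. The gauge starts 0 to 8 mm down, clear of the eccentric.
- pad (a point): Middle of the flat top of the gauge's level arm (24 mm wide, 78 mm long along x, 18 mm thick), the place to push the gauge down. It moves with the gauge, 256 mm up when the gauge is fully up. The dial case (88 mm dia, its plunger's tail on top) begins 43 mm away on +x and rises 35 mm above it (the tail up to 71 mm), the column's block begins 32 mm away on -x.
- tip (a point): Lowest point of the plunger's ball tip (8 mm dia), straight above axle: 150 mm above the table with the gauge fully up and the plunger free. The plunger bears on the brass eccentric, a disc of 56 mm dia whose centre is 5 mm off the shaft axis, fixed on the shaft at an unknown angle: one high point, 10 mm swing a turn. (eccentric_c0 means this disc, at its centre.)
- plunger (a joint): How far the sprung plunger is pressed into the gauge, m: 0 free, 0.030 end of travel. Its spring pushes back with about 1.5 N at 0 and 3.3 N at 0.030.
- pointer (a joint): Angle of the red dial hand, rad: 0 straight up with the plunger free, growing clockwise as seen from +x, one full turn (6.283) for 30 mm of plunger travel, so 0.209 rad per mm. It reads finer than plunger.
- insulator: Squat green glass insulator, 72 mm dia, 80 mm high, standing loose on the table; origin under its centre. Bystander.
- weight_a: Brass hooked weight, 40 mm dia, 76 mm high with its hook, 0.4 kg, standing; origin under its centre. Bystander.
- weight_b: Brass hooked weight like the other, standing; origin under its centre. Bystander.
- fork: Chrome tuning fork lying flat, 177 mm long, 34 mm wide, 10 mm thick; its length along its x. Bystander.

How it is judged:
On the way, in this order (a step that is already met when the one before it is completed fails the run):
1. the gauge is down: its plunger bears on the eccentric, pressed in 11.5 to 18.5 mm of its 30 mm (value of joint plunger between 0.0115 and 0.0185 m), for 0.2 s.
2. the shaft is turned until the eccentric's high point is under the plunger, the plunger still bearing on it (z of eccentric_c0 in the frame of axle above 0.0048 m and z of tip in the frame of axle above 0.032 m and value of joint plunger above 0.003 m), for 0.2 s.
At the end, for the whole second after the job is handed in: The eccentric's high point stands under the plunger within about 16 degrees (the disc's centre at least 4.8 mm above the shaft axis), the plunger bearing on it, pressed in 3 to 29 mm, shaft and gauge at rest, all released, bystanders within 15 mm of where they were (all of step 2 and value of joint plunger below 0.029 m and angular speed of shaft below 0.05 rad/s and velocity of joint gauge below 0.002 m/s); the robot touches nothing.
It fails at once if a finger or the arm pushes or squeezes something with more than 25 N (contact force between any of the fingers, the arm and anything else above 25 N).
It fails at once if the plunger is run to the end of its travel (value of joint plunger above 0.0295 m).
It fails at once if a bystander is moved (distance of any of insulator, weight_a, weight_b, fork from where it was at the start of the episode above 0.015 m).
It also fails if it takes over 67 s, if anything falls off the work surface, if the arm or the gripper's body presses on something with over 40 N, if the wrist force passes 120 N, or if a joint passes its speed limit or range.

## Working session

There is one attempt and no reset: what is moved stays moved. The work goes in short steps, Python scripts to look and compute and a shell command to move; the robot and the scene stay as the last step left them, time stands still between calls to the robot, and variables do not carry over. Pictures are saved under pics/ and viewed, at most 10 in all, crops included, and the job is handed in when it is done.

```bash
mkdir -p pics; cat > h.py <<'E'
import numpy as np, cv2
from station import bot
def cam(n):
    c=bot.read_camera(n); c['f']=200/np.tan(np.radians(c['fovy'])/2); return c
def pts(c):
    v,u=np.mgrid[0:400,0:640]; d=c['depth']
    p=np.stack([(u-c['cx'])/c['f']*d,(v-c['cy'])/c['f']*d,d],-1)
    return p@c['pose'][:3,:3].T+c['pose'][:3,3]
def proj(c,P):
    p=np.linalg.inv(c['pose'])@np.r_[P,1]; return p[0]/p[2]*c['f']+c['cx'],p[1]/p[2]*c['f']+c['cy']
E
python3 - <<'E'
from h import *
for n in ('scene','top'):
    c=cam(n); cv2.imwrite(f'pics/{n}0.png',c['pixels'][:,:,::-1]); np.savez(f'{n}0.npz',**c)
    print(n,c['fovy'],c['cx'],c['cy'],c['pose'].round(3).tolist())
o=bot.get_obs(); print({k:np.round(v,3).tolist() for k,v in o.items()})
E
```

```text
scene 47.04628943136697 309.6548782052266 199.77648133509408 [[-0.889, 0.351, -0.294, 1.049], [0.458, 0.68, -0.573, 0.814], [-0.001, -0.644, -0.765, 1.266], [0.0, 0.0, 0.0, 1.0]]
top 51.64718383412232 324.72222860614875 194.30628055280877 [[-0.026, -0.996, 0.082, 0.512], [-1.0, 0.027, 0.015, -0.015], [-0.017, -0.081, -0.997, 1.41], [0.0, 0.0, 0.0, 1.0]]
{'t': 0.1, 'q': [-1.313, 0.478, 0.022, 1.556, -0.011, 1.109, -0.083], 'joint_vel': [-0.001, -0.001, -0.002, -0.004, -0.0, 0.002, -0.0], 'joint_torque': [0.005, -59.776, 1.614, -28.195, 0.013, 0.005, -0.0], 'eef_pos': [0.241, 0.63, 0.23], 'tool_rot': [-0.0, 0.182, 0.983, -0.001], 'contact_force': [-0.363, 0.184, 0.584], 'torque': [-0.1, 0.009, 0.018], 'grasp_force': 0.0, 'gripper_width': 0.999}
```

View pics/scene0.png

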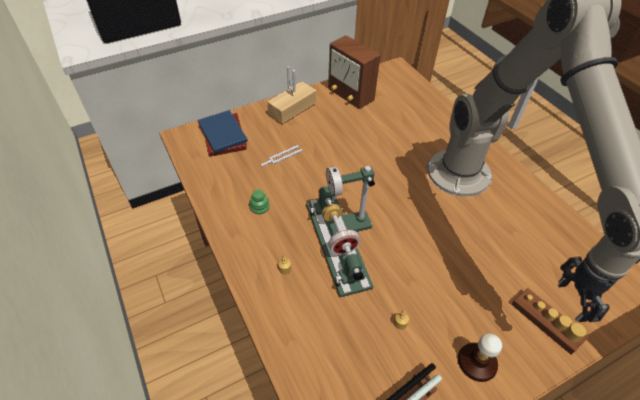

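View pics/top0.png

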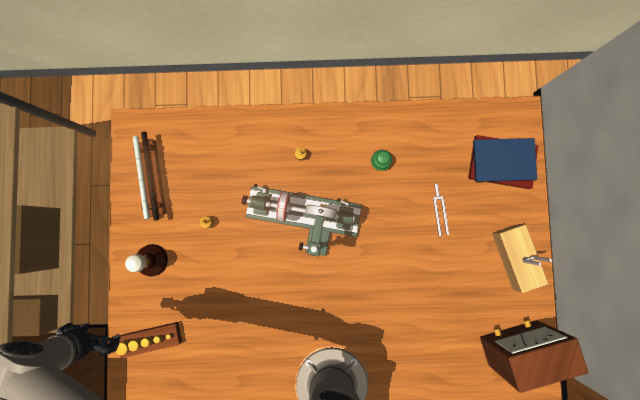

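```bash
python3 - <<'E'
from h import *
C={n:dict(np.load(f'{n}0.npz')) for n in('scene','top')}
for n,c in C.items():
    P=pts(c); rgb=c['pixels'].astype(int); hsv=cv2.cvtColor(c['pixels'],cv2.COLOR_RGB2HSV)
    reg=(P[...,0]>.3)&(P[...,0]<.72)&(P[...,1]>-.22)&(P[...,1]<.28)&(c['depth']>0)
    w=(P[...,2]<.01)&reg; print(n,'table z',np.median(P[w][:,2]).round(4))
    for lo,hi in((.018,.04),(.11,.128),(.13,.155),(.21,.25),(.25,.262),(.262,.30),(.3,.34)):
        m=reg&(P[...,2]>lo)&(P[...,2]<hi); q=P[m]
        if len(q)>3:
            r=cv2.minAreaRect(q[:,:2].astype(np.float32)*1000); print(lo,hi,len(q),np.round(q.mean(0),4),[np.round(x,1) for x in r])
    h=hsv; red=reg&((h[...,0]<6)|(h[...,0]>172))&(h[...,1]>130)&(P[...,2]>.05); q=P[red]; print('red',len(q),q.mean(0).round(4),q.min(0).round(3),q.max(0).round(3))
    br=reg&(h[...,0]>15)&(h[...,0]<28)&(h[...,1]>120)&(P[...,2]>.05);q=P[br]; print('brass',len(q),q.mean(0).round(4),q.min(0).round(3),q.max(0).round(3))
c=C['scene'];cv2.imwrite('pics/scz.png',cv2.resize(c['pixels'][150:310,280:400,::-1],None,fx=5,fy=5)[:,:600][:600] if 0 else cv2.resize(c['pixels'][155:305,285:395,::-1],None,fx=4,fy=4,interpolation=cv2.INTER_CUBIC))
c=C['top'];cv2.imwrite('pics/toz.png',cv2.resize(c['pixels'][170:270,230:375,::-1],None,fx=5,fy=5,interpolation=cv2.INTER_CUBIC))
E
```

```text
scene table z 0.0002
0.018 0.04 1980 [0.5704 0.0977 0.0259] [array([554.3,  35.3]), array([272.7, 475.4]), np.float64(7.8)]
0.11 0.128 579 [0.5762 0.1055 0.1173] [array([547.4, 105.3]), array([352.8, 139.9]), np.float64(70.3)]
0.13 0.155 243 [0.57   0.1276 0.141 ] [array([548.8,  80.7]), array([192.2, 100.8]), np.float64(48.4)]
0.21 0.25 228 [0.5229 0.0412 0.2376] [array([519.9,  47.5]), array([ 77.9, 145.6]), np.float64(58.8)]
0.25 0.262 260 [0.5049 0.0382 0.2551] [array([508.7,  35.2]), array([ 80.8, 138.1]), np.float64(74.0)]
0.262 0.3 301 [0.5371 0.0316 0.2764] [array([513.2,  39.4]), array([ 74.9, 138.7]), np.float64(68.9)]
red 149 [0.5883 0.1515 0.1017] [0.55  0.143 0.057] [0.623 0.161 0.135]
brass 218 [0.5631 0.022  0.1088] [0.462 0.    0.065] [0.591 0.039 0.263]
top table z 0.0004
0.018 0.04 2285 [0.5599 0.0655 0.0266] [array([557.8,  19.7]), array([269.2, 505.6]), np.float64(8.0)]
0.11 0.128 448 [0.5762 0.0997 0.1171] [array([582.9,  91.7]), array([353.6,  91.8]), np.float64(86.0)]
0.13 0.155 198 [0.5853 0.1381 0.1418] [array([584.4, 138.9]), array([25.3, 77.6]), np.float64(78.9)]
0.21 0.25 35 [0.4946 0.0394 0.2433] [array([506.8,  25.6]), array([ 73.7, 133.5]), np.float64(71.7)]
0.25 0.262 311 [0.5017 0.0301 0.255 ] [array([506.6,  26.2]), array([ 85.9, 138.8]), np.float64(79.0)]
0.262 0.3 402 [0.5281 0.0222 0.2775] [array([506.5,  27.4]), array([ 81.6, 135.4]), np.float64(78.3)]
red 14 [0.5868 0.1423 0.1429] [0.562 0.126 0.132] [0.621 0.152 0.149]
brass 8 [0.5425 0.0191 0.1489] [0.442 0.004 0.102] [0.585 0.055 0.265]
```

View pics/scz.png

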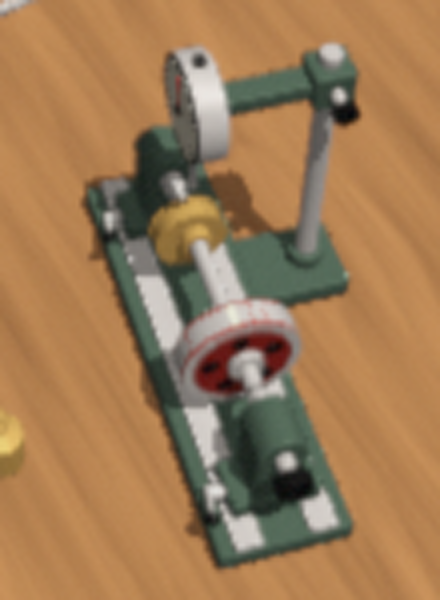

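View pics/toz.png

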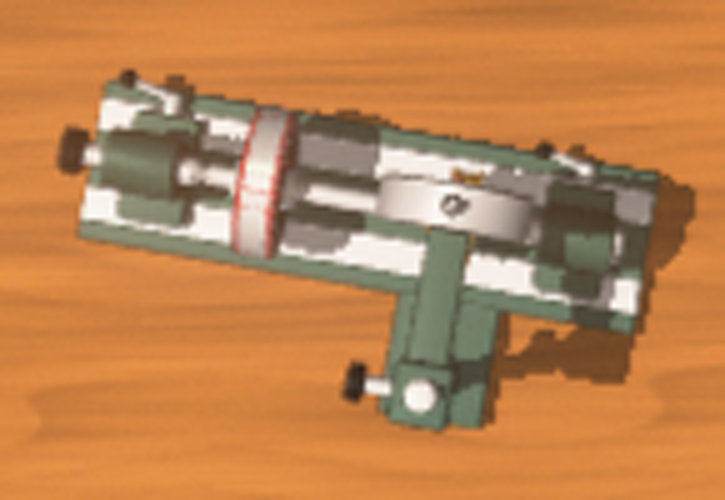

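```bash
python3 - <<'E'
from h import *
c=dict(np.load('top0.npz'));P=pts(c)
m=((P[...,2]>.02)&(P[...,2]<.30)&(c['depth']>0)).astype(np.uint8)
n,l,st,_=cv2.connectedComponentsWithStats(m,connectivity=4); k=l[205,281] or l[206,283]; print(k,st[k])
B=l==k
bed=P[B&(P[...,2]<.034)]
def ray(u,v,z):
    d=c['pose'][:3,:3]@np.array([(u-c['cx'])/c['f'],(v-c['cy'])/c['f'],1]);o=c['pose'][:3,3];return o+d*(z-o[2])/d[2]
for yaw in np.radians([-8,-9,-10,-11,-12]):
    ex=np.array([np.cos(yaw),np.sin(yaw)]);ey=np.array([-np.sin(yaw),np.cos(yaw)])
    X=bed[:,:2]@ex;Y=bed[:,:2]@ey
    xs=[X[(abs(Y-y)<.01)].max() for y in np.linspace(Y.min()+.02,Y.max()-.02,12)]
    print(np.degrees(yaw),'Y ext',Y.min().round(4),Y.max().round(4),'xmax',np.round(xs,3))
tp=P[B&(P[...,2]>.268)&(P[...,0]<.48)];print('coltop',len(tp),tp.mean(0).round(4),'ray',ray(314,249,.274).round(4))
rim=P[B&(P[...,2]>.138)&(P[...,1]>.1)&(P[...,1]<.18)&(P[...,2]<.16)];print('rim',rim.mean(0).round(4),rim[:,2].max())
w=np.array([.5844,.139])
pad=P[B&(P[...,2]>.24)&(P[...,2]<.262)];print('arm',pad.mean(0).round(4),np.median(pad[:,2]))
case=P[B&(P[...,2]>.275)&(P[...,0]>.5)];print('case',case.mean(0).round(4),case[:,2].max(), cv2.minAreaRect((case[:,:2]*1000).astype(np.float32)))
E
```

```text
31 [ 241  184  121   72 4201]
-8.0 Y ext -0.033 0.3505 xmax [0.6   0.601 0.604 0.605 0.607 0.61  0.611 0.611 0.613 0.615 0.617 0.617]
-9.0 Y ext -0.0227 0.3594 xmax [0.6   0.601 0.603 0.604 0.605 0.607 0.608 0.608 0.608 0.61  0.612 0.612]
-10.0 Y ext -0.0123 0.3683 xmax [0.6   0.601 0.602 0.602 0.602 0.603 0.604 0.604 0.604 0.606 0.607 0.606]
-11.0 Y ext -0.0019 0.3775 xmax [0.6   0.6   0.6   0.6   0.6   0.601 0.601 0.601 0.499 0.601 0.601 0.599]
-12.000000000000002 Y ext 0.0077 0.3868 xmax [0.599 0.599 0.599 0.599 0.597 0.598 0.597 0.597 0.499 0.596 0.595 0.593]
coltop 35 [0.4564 0.0368 0.2744] ray [0.4561 0.0349 0.274 ]
rim [0.5848 0.138  0.1443] 0.15177832776180145
arm [0.5007 0.0311 0.2543] 0.254464470484296
case [0.56   0.0163 0.2856] 0.2997051457590665 ((560.101318359375, 15.753156661987305), (65.91160583496094, 25.898147583007812), 78.75630950927734)
```

```bash
cat >> h.py <<'E'
from scipy.spatial.transform import Rotation as Ro
YAW=np.radians(-11);EX=np.array([np.cos(YAW),np.sin(YAW),0]);EY=np.array([-np.sin(YAW),np.cos(YAW),0]);O=np.array([.5708,.0803,0])
def W(x,y,z): return O+x*EX+y*EY+[0,0,z]
def go(T):
    o=bot.get_obs();q=o['tool_rot'];R=Ro.from_quat(np.r_[q[1:],q[0]])
    s=R.inv().apply(T-o['eef_pos'])*100
    x=R.apply([1,0,0]);a=np.degrees(np.arctan2(x[1],x[0]))
    print('shift cm',s.round(2),'tool x deg',a.round(2),'force',np.round(o['contact_force'],2),'t',o['t'],'pos',np.round(o['eef_pos'],4))
E
python3 -c "
from h import *
go(W(-.056,-.065,.40));print(W(-.056,-.065,.4),W(0,.06,.1))"
python3 -m jog '[[0,0,-4,0],[0,0,-8,0],[0,0,-12,0],[0,0,-17,-0.1],[0,0,-17,-0.175],[0,0,-17,-0.175]]' 1 20
python3 -c "
from h import *
go(W(-.056,-.065,.40))"
```

```text
shift cm [-46.04 -46.93 -16.87] tool x deg 159.05 force [-0.36  0.18  0.58] t 0.1 pos [0.2413 0.6299 0.2304]
[0.50342629 0.02717954 0.4       ] [0.58224854 0.13919763 0.1       ]
t: 0.6
eef_pos: [0.242, 0.6316, 0.406]
tool_rot: [0.001, 0.094, 0.996, 0.004]
contact_force: [0.1, -0.1, 0.2]
gripper_width: 0.144
grasp_force: 0.0
shift cm [-36.96 -54.51   0.22] tool x deg 169.25 force [ 0.06 -0.11  0.24] t 0.6 pos [0.242  0.6316 0.406 ]
```

```bash
python3 -m jog '[[-2.4,-3.5,0,0],[-4.8,-7,0,0],[-7.2,-10.5,0,0],[-9.6,-14,0,0],[-12,-17.5,0,0],[-14.4,-21,0,0],[-16.8,-24.5,0,0],[-19.2,-28,0,0],[-21.6,-31.5,0,0],[-24,-35,0,0],[-26.4,-38.5,0,0],[-28.8,-42,0,0],[-31.2,-45.5,0,0],[-33.6,-49,0,0],[-36,-52.5,0,0],[-37,-54.5,0,0],[-37,-54.5,0,0],[-37,-54.5,0,0],[-37,-54.5,0,0]]'
python3 - <<'E'
from h import *
go(W(-.056,-.065,.30))
for n in('scene','top'):
    c=cam(n);cv2.imwrite(f'pics/{n}1.png',c['pixels'][130:330,200:460,::-1] if n=='top' else c['pixels'][100:320,220:520,::-1])
c=cv2.imread('pics/scene1.png');d=cv2.imread('pics/top1.png')
cv2.imwrite('pics/a1.png',np.vstack([cv2.resize(c,(440,320)),cv2.resize(d,(440,280))]))
E
```

```text
t: 2.18
eef_pos: [0.5007, 0.0258, 0.4002]
tool_rot: [-0.001, 0.095, 0.995, -0.0]
contact_force: [-0.0, 0.6, 0.0]
gripper_width: -0.001
grasp_force: 0.0
shift cm [-0.26  0.19 10.02] tool x deg 169.05 force [-0.01  0.62  0.02] t 2.1833 pos [0.5007 0.0258 0.4002]
```

View pics/a1.png

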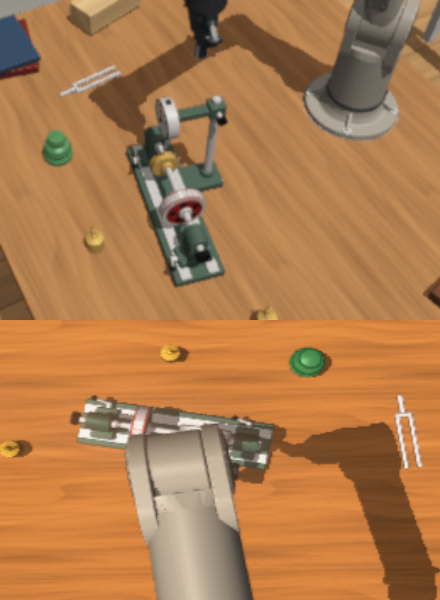

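```bash
python3 -m jog '[[-0.1,0.1,3,0],[-0.3,0.2,6,0],[-0.3,0.2,9,0],[-0.3,0.2,12,0],[-0.3,0.2,13,0],[-0.3,0.2,13.2,0],[-0.3,0.2,13.2,0],[-0.3,0.2,13.2,0]]'
python3 - <<'E'
from h import *
go(W(-.056,-.065,.2545))
c=cam('scene');cv2.imwrite('pics/s2.png',cv2.resize(c['pixels'][140:260,290:410,::-1],(600,600),interpolation=cv2.INTER_CUBIC))
E
```

```text
t: 2.95
eef_pos: [0.5058, 0.027, 0.2709]
tool_rot: [0.001, 0.095, 0.995, 0.0]
contact_force: [-0.7, 0.2, 0.5]
gripper_width: -0.002
grasp_force: 0.0
shift cm [ 0.24 -0.03  1.64] tool x deg 169.1 force [-0.68  0.15  0.47] t 2.95 pos [0.5058 0.027  0.2709]
```

View pics/s2.png

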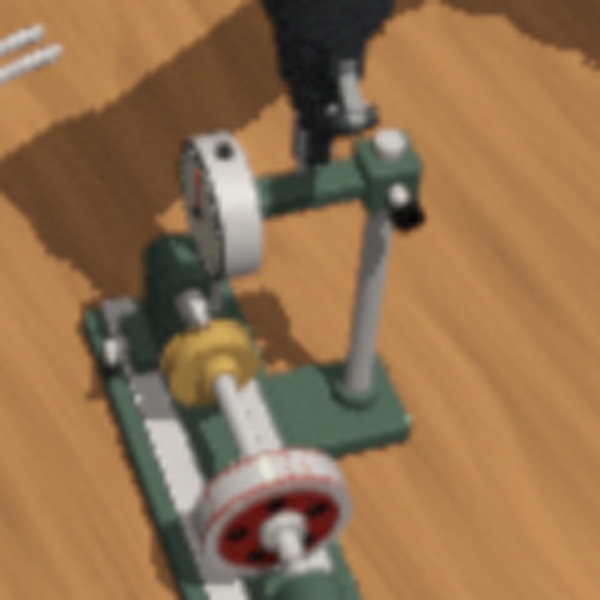

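```bash
python3 -m jog '[[0.2,0,0.2,0],[0.2,0,0.4,0],[0.2,0,0.6,0],[0.2,0,0.8,0],[0.2,0,1.0,0],[0.2,0,1.2,0],[0.2,0,1.3,0],[0.2,0,1.4,0],[0.2,0,1.5,0],[0.2,0,1.6,0]]'
python3 -c "
from h import *
go(W(-.056,-.065,.22))"
```

```text
t: 3.83
eef_pos: [0.5028, 0.0268, 0.2535]
tool_rot: [-0.0, 0.095, 0.995, 0.0]
contact_force: [-2.5, -0.1, 4.2]
gripper_width: 0.001
grasp_force: 2.2
shift cm [-0.06  0.05  3.35] tool x deg 169.07 force [-2.51 -0.07  4.23] t 3.8333 pos [0.5028 0.0268 0.2535]
```

```bash
python3 -m jog '[[0,0,0.1,0],[0,0,0.2,0],[0,0,0.3,0],[0,0,0.4,0],[0,0,0.5,0],[0,0,0.6,0]]'
python3 -m jog '[[0,0,0.12,0],[0,0,0.24,0],[0,0,0.36,0],[0,0,0.48,0],[0,0,0.6,0],[0,0,0.72,0],[0,0,0.84,0],[0,0,0.96,0]]'
python3 - <<'E'
from h import *
go(W(-.056,-.065,.22))
c=cam('scene');h=cv2.cvtColor(c['pixels'],cv2.COLOR_RGB2HSV)
cv2.imwrite('pics/s3.png',cv2.resize(c['pixels'][150:245,315:390,::-1],(450,570),interpolation=cv2.INTER_CUBIC))
E
```

```text
t: 4.33
eef_pos: [0.5027, 0.0268, 0.2472]
tool_rot: [-0.0, 0.095, 0.995, 0.0]
contact_force: [-1.6, -0.2, 4.9]
gripper_width: 0.003
grasp_force: 2.3
t: 5.0
eef_pos: [0.5028, 0.0268, 0.2376]
tool_rot: [0.0, 0.095, 0.995, 0.0]
contact_force: [-1.2, -0.7, 4.8]
gripper_width: -0.001
grasp_force: 2.3
shift cm [-0.06  0.05  1.76] tool x deg 169.06 force [-1.21 -0.69  4.78] t 5.0 pos [0.5028 0.0268 0.2376]
```

View pics/s3.png

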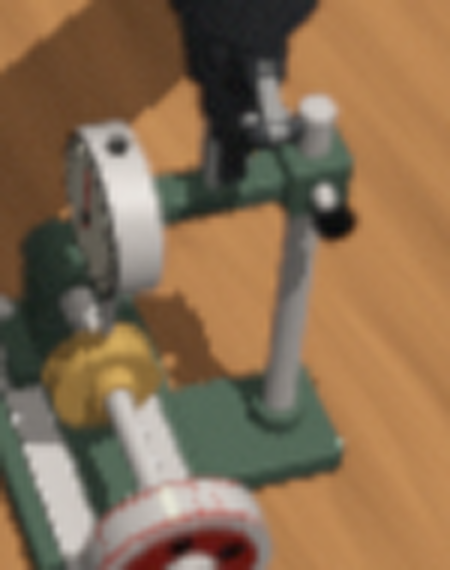

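```bash
cat >> h.py <<'E'
def hand(c,padz,xf=.013,dbg=False):
    v,u=np.mgrid[0:400,0:640]
    d=np.stack([(u-c['cx'])/c['f'],(v-c['cy'])/c['f'],np.ones_like(u,float)],-1)@c['pose'][:3,:3].T
    o=c['pose'][:3,3]-O; s=(xf-o@EX)/(d@EX); p=o+d*s[...,None]
    y=p@EY+.065; z=p[...,2]-(padz-.009)
    a=c['pixels'].astype(float); r=a[...,0]-np.maximum(a[...,1],a[...,2])
    m=(np.hypot(y,z)<.04)&(r>35); w=r[m]
    if not m.any(): return None
    Y,Z=y[m],z[m]
    if dbg: print(np.c_[u[m],v[m],(Y*1e3).round(1),(Z*1e3).round(1),w])
    far=np.hypot(Y,Z)>.006
    return m.sum(), np.arctan2((w*Y)[far].sum(),(w*Z)[far].sum()), (w@Y/w.sum()*1e3).round(1),(w@Z/w.sum()*1e3).round(1)
E
python3 - <<'E'
from h import *
print(hand(cam('scene'),.237,dbg=True))
E
python3 -m jog '[[0,0,0.1,0],[0,0,0.2,0],[0,0,0.3,0],[0,0,0.4,0]]'
python3 -c "
from h import *
print(hand(cam('scene'),.233))"
python3 -m jog '[[0,0,0.1,0],[0,0,0.2,0],[0,0,0.3,0],[0,0,0.4,0]]'
python3 -c "
from h import *
print(hand(cam('scene'),.229))"
```

```text
None
t: 5.43
eef_pos: [0.5027, 0.0269, 0.2336]
tool_rot: [0.0, 0.095, 0.995, 0.0]
contact_force: [-1.6, -0.2, 5.1]
gripper_width: -0.002
grasp_force: 2.3
None
t: 5.82
eef_pos: [0.5027, 0.0268, 0.2296]
tool_rot: [0.0, 0.095, 0.995, 0.0]
contact_force: [-0.8, -0.3, 4.4]
gripper_width: -0.003
grasp_force: 2.2
None
```

```bash
python3 - <<'E'
from h import *
c=cam('scene');print('dial centre px',proj(c,W(.013,-.065,.2205)))
a=c['pixels'].astype(int);r=a[...,0]-np.maximum(a[...,1],a[...,2])
print(r[172:206,324:346])
print(hand(c,.2295))
cv2.imwrite('pics/s4.png',cv2.resize(c['pixels'][165:225,315:365,::-1],(500,600),interpolation=cv2.INTER_CUBIC))
E
```

```text
dial centre px (np.float64(329.098111417225), np.float64(187.19216552923254))
[[ 34  35  32  31  27  25  22  19  16  10  10  26  45  52  53  53  52  53
   54  53  52  54]
 [ 33  34  33  23   9   8   8   7   8   6   5  12  30  47  51  53  54  54
   53  52  54  53]
 [ 34  34  23  11   5   5   6   6   5   4   4   7  15  40  51  52  54  54
   53  53  53  52]
 [ 34  28  12   4   4   5   5   6   4   3   3   4  10  29  48  53  53  53
   54  53  53  53]
 [ 33  26   9   4   4   5   6   6   5   4   2   1   7  13  39  52  53  53
   54  53  55  54]
 [ 34  27   9   4   5   4   6   6   6   3   4   4   5   8  24  46  54  54
   54  55  55  54]
 [ 36  22   8   3   4   4   5   6   6   5   5   5   5   6  11  36  52  55
   54  54  54  53]
 [ 34  23   6   3   5  15   7   5   6   6   6   6   5   6   6  25  48  53
   52  53  51  46]
 [ 33  22   7   4   4  19   8   5   5   6   5   6   6   5   7  19  37  41
   36  33  34  23]
 [ 35  26   9   3   6  28  10   5   6   5   5   6   5   5   5   8  10   3
    2  -7  -6  -8]
 [ 35  28   9   5   7  32  12   4   5   5   5   6   6   5   5   5   0 -14
  -21 -20 -20 -20]
[... 1445 characters left out ...]
   4   4   5   4  11  35
   50  52  52  53]
 [ -8  -1   1   4   4   5   3   3   3   3   3   3   4   4   6   3  17  45
   51  48  45  46]
 [ -6   1   3   3   4   3   4   1   3   1   2   2   3   3  11  17  26  43
   45  39  36  41]
 [ -8  -1   3   3   4   3   3   0   2   0  -1  -2  -5   0  21  27  33  36
   36  35  36  37]
 [-11  -4   2   2   3   3   4   1   2   3  -5  -8 -12  -7  15  30  32  34
   34  36  36  33]
 [-10  -8  -1   2   4   4   6   5   3   3   7   7   1  -4   3  27  33  33
   34  34  35  34]
 [ -9  -7  -5   1   5  10  10  11   6  12  32  33  28  18   7  18  31  34
   33  33  35  33]
 [ -9  -8  -4   9  19  21  19  15   8  14  35  38  36  31  23  14  29  34
   33  34  33  35]]
None
```

View pics/s4.png

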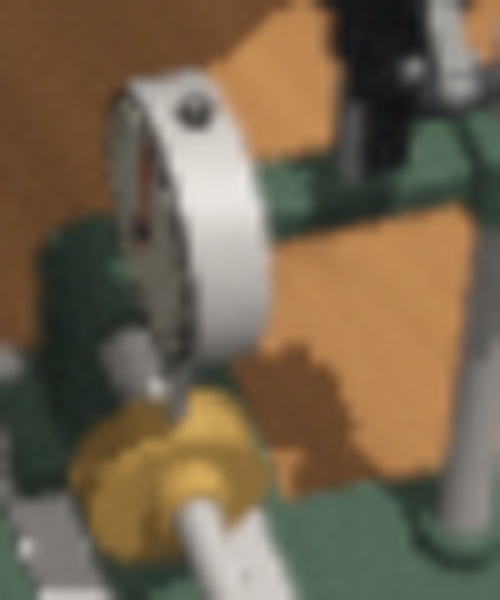

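```bash
sed -i 's/<.04)&(r>35)/<.031)\&(r>11)/' h.py
python3 - <<'E'
from h import *
print(hand(cam('scene'),.2295,dbg=True))
E
python3 -m jog '[[0,0,0.1,0],[0,0,0.2,0],[0,0,0.3,0],[0,0,0.4,0],[0,0,0.5,0]]'
python3 -c "
from h import *
print(hand(cam('scene'),.2245,dbg=True))"
```

```text
[[ 3.29e+02  1.80e+02 -3.90e+00  2.83e+01  1.70e+01]
 [ 3.29e+02  1.81e+02 -3.50e+00  2.43e+01  2.90e+01]
 [ 3.29e+02  1.82e+02 -3.10e+00  2.02e+01  3.20e+01]
 [ 3.29e+02  1.83e+02 -2.60e+00  1.62e+01  2.70e+01]
 [ 3.29e+02  1.84e+02 -2.20e+00  1.21e+01  2.50e+01]
 [ 3.29e+02  1.85e+02 -1.80e+00  8.00e+00  2.50e+01]
 [ 3.29e+02  1.86e+02 -1.40e+00  4.00e+00  2.90e+01]
 [ 3.29e+02  1.87e+02 -1.00e+00 -2.00e-01  1.40e+01]
 [ 3.29e+02  1.89e+02 -1.00e-01 -8.40e+00  1.50e+01]]
(np.int64(9), np.float64(-0.16436426394815223), np.float64(-2.3), np.float64(13.0))
t: 6.38
eef_pos: [0.5028, 0.0268, 0.2249]
tool_rot: [0.0, 0.095, 0.995, 0.0]
contact_force: [-2.7, -1.2, 7.1]
gripper_width: 0.004
grasp_force: 3.3
[[ 3.29e+02  1.88e+02 -5.00e-01  7.00e-01  1.60e+01]
 [ 3.30e+02  1.88e+02  8.40e+00  1.03e+01  2.10e+01]
 [ 3.31e+02  1.88e+02  1.71e+01  1.98e+01  2.00e+01]
 [ 3.29e+02  1.89e+02 -1.00e-01 -3.40e+00  1.40e+01]
 [ 3.30e+02  1.89e+02  8.80e+00  6.30e+00  3.30e+01]
 [ 3.31e+02  1.89e+02  1.75e+01  1.58e+01  5.60e+01]
 [ 3.31e+02  1.90e+02  1.80e+01  1.17e+01  2.80e+01]]
(np.int64(7), np.float64(0.8459762982261253), np.float64(12.2), np.float64(10.6))
```

```bash
python3 -m jog '[[0,0,0.1,0],[0,0,0.2,0],[0,0,0.3,0],[0,0,0.4,0],[0,0,0.5,0],[0,0,0.6,0],[0,0,0.7,0]]'
python3 -c "
from h import *
print(hand(cam('scene'),.218,dbg=True))"
```

```text
t: 7.02
eef_pos: [0.5028, 0.0268, 0.218]
tool_rot: [0.0, 0.095, 0.995, 0.0]
contact_force: [-2.3, -1.0, 7.1]
gripper_width: 0.006
grasp_force: 3.5
[[328.  187.  -10.    1.6  13. ]
 [328.  188.   -9.6  -2.6  28. ]
 [328.  189.   -9.2  -6.8  17. ]
 [329.  191.    0.8  -5.3  13. ]
 [329.  192.    1.2  -9.5  26. ]
 [329.  193.    1.6 -13.7  35. ]
 [330.  193.   10.6  -3.8  14. ]
 [329.  194.    2.1 -17.9  29. ]
 [330.  194.   11.   -7.9  23. ]
 [329.  195.    2.5 -22.2  13. ]
 [330.  195.   11.5 -12.1  33. ]
 [331.  195.   20.3  -2.3  12. ]
 [330.  196.   11.9 -16.3  30. ]
 [330.  197.   12.4 -20.6  32. ]
 [330.  198.   12.9 -24.8  32. ]
 [331.  198.   21.7 -14.8  12. ]
 [331.  199.   22.2 -19.   24. ]]
(np.int64(17), np.float64(2.6551232349718155), np.float64(6.8), np.float64(-13.0))
```

```bash
python3 -m jog '[[0,0,0.1,0],[0,0,0.2,0],[0,0,0.2,0],[0,0,0.2,0],[0,0,0.2,0]]'
python3 -c "
from h import *
print(hand(cam('scene'),.216,dbg=True))"
python3 -m jog '[[0,0,-0.1,0],[0,0,-0.2,0],[0,0,-0.5,0],[0,0,-1.5,0],[0,0,-1.5,0]]'
python3 -c "
from h import *
print(hand(cam('scene'),.216))
go(W(0,.06,.30))"
```

```text
t: 7.48
eef_pos: [0.5027, 0.0268, 0.2158]
tool_rot: [0.0, 0.095, 0.995, 0.0]
contact_force: [-1.7, -0.3, 5.0]
gripper_width: 0.002
grasp_force: 2.6
[[328.  188.   -9.6  -0.6  22. ]
 [328.  189.   -9.2  -4.8  24. ]
 [329.  192.    1.2  -7.5  25. ]
 [329.  193.    1.6 -11.7  29. ]
 [329.  194.    2.1 -15.9  28. ]
 [329.  195.    2.5 -20.2  29. ]
 [329.  196.    2.9 -24.4  29. ]
 [329.  197.    3.4 -28.7  28. ]
 [330.  199.   13.3 -27.1  16. ]]
(np.int64(9), np.float64(3.095312449683752), np.float64(0.7), np.float64(-15.8))
t: 7.95
eef_pos: [0.5038, 0.0269, 0.2325]
tool_rot: [0.001, 0.095, 0.995, 0.0]
contact_force: [-0.3, 0.4, -0.5]
gripper_width: -0.0
grasp_force: 0.0
(np.int64(11), np.float64(-3.0405849978759214), np.float64(-1.5), np.float64(-15.1))
shift cm [-5.61 12.52 -6.79] tool x deg 169.07 force [-0.14 -0.3  -0.07] t 8.0 pos [0.5035 0.027  0.2318]
```

```bash
python3 -m jog '[[0,0,-3,0],[0,0,-6,0],[0,0,-8,0],[-0.5,1,-9,0],[-2,4,-9,0],[-3,7,-9,0],[-4,10,-9,0],[-5,12,-9,0],[-5.6,12.5,-9,0],[-5.6,12.5,-9,0],[-5.6,12.5,-9,0]]'
cat >> h.py <<'E'
def plane(c,yp,lim=.055,px=.0005):
    n=int(2*lim/px); a=(np.arange(n)+.5)*px-lim
    X,Z=np.meshgrid(a,-a); P=O+X[...,None]*EX+yp*EY; P[...,2]=.1+Z
    q=(P-c['pose'][:3,3])@c['pose'][:3,:3]
    u=q[...,0]/q[...,2]*c['f']+c['cx'];v=q[...,1]/q[...,2]*c['f']+c['cy']
    return cv2.remap(c['pixels'],u.astype(np.float32),v.astype(np.float32),cv2.INTER_CUBIC)
E
python3 - <<'E'
from h import *
go(W(0,.06,.16))
c=cam('scene')
a=plane(c,.072);b=plane(c,-.045)
cv2.imwrite('pics/w.png',cv2.resize(np.hstack([a,b])[:,:,::-1],None,fx=1.8,fy=1.8))
E
```

```text
t: 8.92
eef_pos: [0.5813, 0.1378, 0.3204]
tool_rot: [-0.0, 0.096, 0.995, -0.001]
contact_force: [0.5, 0.0, 0.1]
gripper_width: -0.0
grasp_force: 0.0
shift cm [-0.08  0.17 16.04] tool x deg 169.01 force [0.52 0.02 0.11] t 8.9167 pos [0.5813 0.1378 0.3204]
```

View pics/w.png

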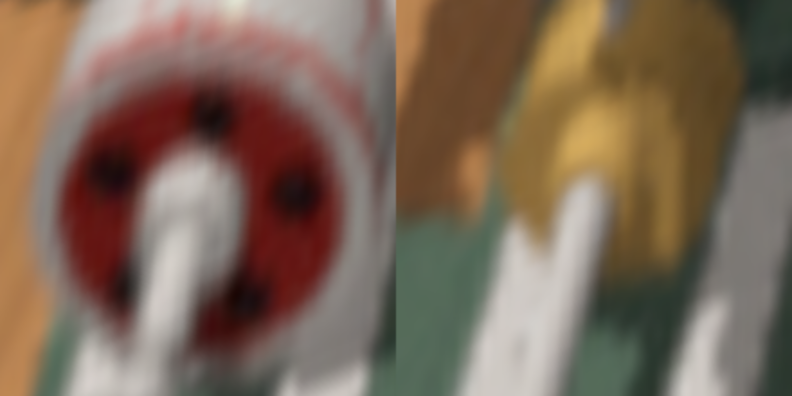

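```bash
cat >> h.py <<'E'
def phase(c):
    a=plane(c,.072).astype(float); n=len(a); k=(np.arange(n)+.5)*.5-55
    X,Z=np.meshgrid(k-.55,-k+1.9); r=np.hypot(X,Z); w=np.clip(75-a[...,0],0,None)*((r>19)&(r<32)&(Z>-15))
    return np.degrees(np.angle((w*np.exp(5j*np.arctan2(X,Z))).sum()))/5
def look(T=None,padz=.216):
    c=cam('scene'); print('phase(mod72) %.1f'%phase(c),'hand',hand(c,padz)); 
    if T is not None: go(T)
E
python3 -m jog '[[0.5,0.1,3,0],[1,0.2,6,0],[1.5,0.2,9,0],[1.5,0.2,12,0],[1.5,0.2,14,0],[1.5,0.2,15,0],[1.5,0.2,15.5,0],[1.5,0.2,15.8,0],[1.5,0.2,16,0],[1.5,0.2,16,0]]'
python3 -c "
from h import *
look(W(-.016,.06,.15))"
```

```text
t: 9.8
eef_pos: [0.5677, 0.1437, 0.1617]
tool_rot: [0.001, 0.095, 0.995, 0.0]
contact_force: [-0.8, 0.7, 0.2]
gripper_width: 0.002
grasp_force: 0.0
phase(mod72) 7.1 hand (np.int64(9), np.float64(3.0964801704568785), np.float64(0.7), np.float64(-15.8))
shift cm [ 0.09 -0.18  1.18] tool x deg 169.06 force [-0.7   0.17  0.03] t 9.85 pos [0.5678 0.1438 0.1618]
```

```bash
python3 -m jog '[[0.1,-0.1,0.3,0],[0.1,-0.1,0.6,0],[0.1,-0.1,0.8,0],[0.1,-0.1,0.9,0],[0.1,-0.1,1.0,0],[0.1,-0.1,1.05,0],[0.1,-0.1,1.1,0],[0.1,-0.1,1.1,0]]'
python3 -c "
from h import *
look(W(-.016,.06,.15))"
```

```text
t: 10.52
eef_pos: [0.5659, 0.143, 0.1496]
tool_rot: [-0.0, 0.095, 0.995, -0.0]
contact_force: [-0.6, 0.2, 0.0]
gripper_width: 0.001
grasp_force: 0.0
phase(mod72) 6.1 hand (np.int64(9), np.float64(3.091660994715627), np.float64(0.8), np.float64(-15.7))
shift cm [-0.08 -0.06 -0.03] tool x deg 169.07 force [0.22 1.01 0.32] t 10.5667 pos [0.5659 0.143  0.1497]
```

```bash
python3 -m jog '[[0,0,0.05,0],[0,0,0.1,0],[0,0,0.1,0]]'
python3 -m jog '[[0,0,0.05,0],[0,0,0.1,0],[0,0,0.1,0]]'
python3 -m jog '[[0,0,0.05,0],[0,0,0.1,0],[0,0,0.1,0]]'
```

```text
t: 10.82
eef_pos: [0.5659, 0.143, 0.1486]
tool_rot: [-0.0, 0.095, 0.995, 0.0]
contact_force: [-0.4, -1.0, 0.0]
gripper_width: -0.003
grasp_force: 0.0
t: 11.07
eef_pos: [0.5658, 0.143, 0.1476]
tool_rot: [-0.0, 0.095, 0.995, -0.0]
contact_force: [-0.4, 0.5, -0.7]
gripper_width: 0.004
grasp_force: 0.0
t: 11.32
eef_pos: [0.5658, 0.143, 0.1466]
tool_rot: [-0.0, 0.095, 0.995, -0.0]
contact_force: [0.1, 0.4, -0.5]
gripper_width: -0.003
grasp_force: 0.0
```

```bash
python3 -m jog '[[0,0,0.05,0],[0,0,0.1,0],[0,0,0.1,0]]'
python3 -m jog '[[0,0,0.05,0],[0,0,0.05,0]]'|grep -E "pos|force"
python3 -m jog '[[0,0,0.05,0],[0,0,0.05,0]]'|grep -E "pos|force"
```

```text
t: 11.57
eef_pos: [0.5658, 0.1429, 0.1456]
tool_rot: [-0.0, 0.095, 0.995, -0.0]
contact_force: [0.0, -0.6, -0.3]
gripper_width: -0.003
grasp_force: 0.0
eef_pos: [0.5659, 0.143, 0.1452]
contact_force: [0.5, -0.8, -0.1]
grasp_force: 0.1
eef_pos: [0.566, 0.143, 0.145]
contact_force: [-1.6, 0.3, 3.2]
grasp_force: 1.5
```

```bash
python3 -m jog '[[0,0,0.05,0],[0,0,0.05,0]]'|grep -E "pos|force"
python3 -m jog '[[0,0,0.05,0],[0,0,0.05,0]]'|grep -E "pos|force"
python3 -m jog '[[-0.1,0,0,0],[-0.2,0,0,0],[-0.3,0,0,0]]'|grep -E "pos|force"
python3 -c "
from h import *
look()"
```

```text
eef_pos: [0.5661, 0.143, 0.1448]
contact_force: [-2.0, -1.1, 5.4]
grasp_force: 3.4
eef_pos: [0.5661, 0.143, 0.1447]
contact_force: [-3.1, -0.1, 9.4]
grasp_force: 5.0
eef_pos: [0.5674, 0.1428, 0.1448]
contact_force: [-10.2, -0.1, 17.4]
grasp_force: 9.8
phase(mod72) 7.3 hand (np.int64(9), np.float64(3.098849497784516), np.float64(0.7), np.float64(-15.7))
```

```bash
python3 -m jog '[[0,0,-0.04,0],[-0.1,0,-0.08,0],[-0.2,0,-0.12,0],[-0.3,0,-0.15,0]]'|grep -E "pos|force"
python3 -c "
from h import *
look()"
```

```text
eef_pos: [0.5702, 0.1421, 0.1456]
contact_force: [-6.1, 0.4, 9.4]
grasp_force: 5.1
phase(mod72) 11.6 hand (np.int64(9), np.float64(3.099690480166993), np.float64(0.7), np.float64(-15.9))
```

```bash
python3 -m jog '[[-0.12,0,-0.03,0],[-0.25,0,-0.056,0],[-0.37,0,-0.08,0],[-0.5,0,-0.10,0]]'|grep -E "pos|force"
python3 -m jog '[[-0.12,0,-0.02,0],[-0.25,0,-0.035,0],[-0.37,0,-0.045,0],[-0.5,0,-0.05,0]]'|grep -E "pos|force"
python3 -c "
from h import *
look()"
```

```text
eef_pos: [0.5751, 0.1412, 0.1462]
contact_force: [-4.5, 0.4, 6.2]
grasp_force: 3.3
eef_pos: [0.5819, 0.1399, 0.1466]
contact_force: [-0.7, 0.4, 0.3]
grasp_force: 0.0
phase(mod72) 19.6 hand (np.int64(10), np.float64(3.063949828109898), np.float64(1.2), np.float64(-15.3))
```

```bash
python3 -m jog '[[0,0,0.08,0],[0,0,0.15,0],[0,0,0.15,0]]'|grep -E "pos|force"
```

```text
eef_pos: [0.5822, 0.1398, 0.1464]
contact_force: [-2.7, -0.8, 10.7]
grasp_force: 4.8
```

```bash
python3 -m jog '[[-0.12,0,0.01,0],[-0.25,0,0.015,0],[-0.37,0,0.02,0],[-0.5,0,0.03,0]]'|grep -E "pos|force"
python3 -c "
from h import *
look()"
```

```text
eef_pos: [0.5865, 0.1389, 0.1462]
contact_force: [-5.3, -0.9, 12.6]
grasp_force: 6.6
phase(mod72) 25.8 hand (np.int64(10), np.float64(3.126679324932629), np.float64(0.2), np.float64(-15.5))
```

```bash
python3 -m jog '[[-0.12,0,0.01,0],[-0.25,0,0.025,0],[-0.37,0,0.045,0],[-0.5,0,0.07,0]]'|grep -E "pos|force"
python3 -m jog '[[-0.12,0,0.03,0],[-0.25,0,0.06,0],[-0.37,0,0.1,0],[-0.5,0,0.13,0]]'|grep -E "pos|force"
python3 -c "
from h import *
look()"
```

```text
eef_pos: [0.5918, 0.1379, 0.146]
contact_force: [-5.4, -1.1, 15.2]
grasp_force: 8.1
eef_pos: [0.5978, 0.1367, 0.1454]
contact_force: [-3.6, -2.5, 16.5]
grasp_force: 8.3
phase(mod72) -33.5 hand (np.int64(14), np.float64(2.9226667595983096), np.float64(3.1), np.float64(-13.8))
```

```bash
python3 -m jog '[[-0.12,0,0.02,0],[-0.25,0,0.05,0],[-0.37,0,0.08,0],[-0.5,0,0.12,0]]'|grep -E "pos|force"
python3 -c "
from h import *
look()"
python3 -m jog '[[-0.1,0,-0.2,0],[-0.1,0,-0.8,0],[1,0,-1,0],[3,0,-1,0],[3.2,0,-1,0],[3.2,0,-1,0],[3.2,0,-1,0]]'|grep -E "pos|force"
python3 -c "
from h import *
look(W(-.012,.06,.1475))"
```

```text
eef_pos: [0.6031, 0.1356, 0.1442]
contact_force: [-3.1, -1.8, 16.5]
grasp_force: 7.4
phase(mod72) -27.4 hand (np.int64(1), np.float64(-1.6331532139569283), np.float64(-9.6), np.float64(-0.6))
eef_pos: [0.5698, 0.1425, 0.1518]
contact_force: [0.1, 0.2, -0.2]
grasp_force: 0.0
phase(mod72) -25.9 hand (np.int64(9), np.float64(-3.127662686144905), np.float64(-0.2), np.float64(-13.6))
shift cm [-0.04 -0.07  0.43] tool x deg 169.07 force [0.44 0.61 0.01] t 16.0 pos [0.5702 0.1422 0.1518]
```

```bash
python3 -m jog '[[0,0,0.15,0],[0,0,0.3,0],[0,0,0.35,0],[0,0,0.35,0]]'|grep -E "pos|force"
python3 -m jog '[[0,0,0.05,0],[0,0,0.1,0],[0,0,0.1,0]]'|grep -E "pos|force"
```

```text
eef_pos: [0.5699, 0.142, 0.1478]
contact_force: [-0.3, -0.4, 0.2]
grasp_force: 0.0
eef_pos: [0.5698, 0.1422, 0.1471]
contact_force: [0.2, -0.0, -0.2]
grasp_force: 0.0
```

```bash
python3 -m jog '[[0,0,0.05,0],[0,0,0.08,0],[0,0,0.08,0]]'|grep -E "pos|force"
python3 -m jog '[[0,0,0.05,0],[0,0,0.08,0],[0,0,0.08,0]]'|grep -E "pos|force"
```

```text
eef_pos: [0.5698, 0.1423, 0.1464]
contact_force: [-0.1, -0.1, -0.3]
grasp_force: 0.0
eef_pos: [0.5699, 0.1423, 0.1456]
contact_force: [0.4, -0.2, 0.7]
grasp_force: 0.2
```

```bash
python3 -m jog '[[0,0,0.05,0],[0,0,0.09,0],[-0.12,0,0.07,0],[-0.25,0,0.04,0],[-0.37,0,0.015,0],[-0.5,0,0,0]]'|grep -E "pos|force"
python3 -m jog '[[-0.12,0,-0.02,0],[-0.25,0,-0.035,0],[-0.37,0,-0.05,0],[-0.5,0,-0.055,0]]'|grep -E "pos|force"
```

```text
eef_pos: [0.5729, 0.1417, 0.1457]
contact_force: [-6.9, 1.5, 8.7]
grasp_force: 4.3
eef_pos: [0.5797, 0.1404, 0.1462]
contact_force: [0.1, -0.7, 0.2]
grasp_force: 0.0
```

```bash
python3 -m jog '[[0,0,0.08,0],[0,0,0.14,0],[-0.12,0,0.14,0],[-0.25,0,0.14,0],[-0.37,0,0.14,0]]'|grep -E "pos|force"
python3 -c "
from h import *
look()"
```

```text
eef_pos: [0.5831, 0.1397, 0.146]
contact_force: [-6.7, -0.2, 13.4]
grasp_force: 6.6
phase(mod72) -17.5 hand (np.int64(10), np.float64(-3.0950263432301477), np.float64(-0.6), np.float64(-13.4))
```

```bash
python3 -m jog '[[-0.12,0,0,0],[-0.25,0,0.01,0],[-0.37,0,0.01,0],[-0.5,0,0.015,0],[-0.62,0,0.02,0],[-0.75,0,0.03,0],[-0.87,0,0.04,0],[-1.0,0,0.055,0]]'|grep -E "pos|force"
python3 -m jog '[[-0.12,0,0.02,0],[-0.25,0,0.045,0],[-0.37,0,0.07,0],[-0.5,0,0.1,0],[-0.62,0,0.12,0],[-0.75,0,0.16,0],[-0.87,0,0.2,0],[-1.0,0,0.24,0]]'|grep -E "pos|force"
python3 -c "
from h import *
look()"
```

```text
eef_pos: [0.5933, 0.1377, 0.1458]
contact_force: [-6.2, -1.7, 15.5]
grasp_force: 7.4
eef_pos: [0.6043, 0.1356, 0.1439]
contact_force: [-3.1, -2.0, 13.4]
grasp_force: 6.3
phase(mod72) 10.8 hand None
```

```bash
python3 -m jog '[[-0.1,0,-0.2,0],[-0.1,0,-0.7,0],[1,0,-0.8,0],[3,0,-0.8,0],[3.4,0,-0.7,0],[3.4,0,-0.5,0],[3.4,0,-0.4,0]]'|grep -E "pos|force"
python3 -c "
from h import *
look(W(-.012,.06,.1475))"
```

```text
eef_pos: [0.5691, 0.1426, 0.1456]
contact_force: [-5.3, 2.2, 7.9]
grasp_force: 4.5
phase(mod72) 9.0 hand (np.int64(7), np.float64(-2.7345639221828333), np.float64(-6.1), np.float64(-13.5))
shift cm [-0.16 -0.09 -0.18] tool x deg 169.09 force [-4.5   0.78  5.64] t 20.4 pos [0.5691 0.1427 0.1457]
```

```bash
python3 -m jog '[[-0.12,0,0.0,0],[-0.25,0,-0.02,0],[-0.37,0,-0.04,0],[-0.5,0,-0.06,0]]'|grep -E "pos|force"
python3 -m jog '[[-0.12,0,-0.02,0],[-0.25,0,-0.035,0],[-0.37,0,-0.045,0],[-0.5,0,-0.045,0]]'|grep -E "pos|force"
python3 -c "
from h import *
look()"
```

```text
eef_pos: [0.5743, 0.1416, 0.1464]
contact_force: [-2.0, 2.5, 2.7]
grasp_force: 1.1
eef_pos: [0.5798, 0.1401, 0.1467]
contact_force: [-1.1, 0.5, -0.1]
grasp_force: 0.0
phase(mod72) 12.9 hand (np.int64(8), np.float64(-2.7673216196278663), np.float64(-5.5), np.float64(-13.5))
```

```bash
python3 -m jog '[[0,0,0.08,0],[0,0,0.14,0],[-0.12,0,0.14,0],[-0.25,0,0.14,0],[-0.37,0,0.14,0]]'|grep -E "pos|force"
python3 -m jog '[[-0.12,0,0,0],[-0.25,0,0.01,0],[-0.37,0,0.01,0],[-0.5,0,0.015,0],[-0.62,0,0.02,0],[-0.75,0,0.03,0],[-0.87,0,0.04,0],[-1.0,0,0.055,0]]'|grep -E "pos|force"
python3 -c "
from h import *
look()"
```

```text
eef_pos: [0.5819, 0.1398, 0.1464]
contact_force: [-7.2, -0.7, 12.0]
grasp_force: 6.2
eef_pos: [0.5922, 0.1377, 0.1464]
contact_force: [-7.8, -1.4, 16.4]
grasp_force: 7.5
phase(mod72) 28.7 hand (np.int64(5), np.float64(-2.8109056171941895), np.float64(-4.4), np.float64(-11.6))
```

```bash
python3 -m jog '[[-0.12,0,0.02,0],[-0.25,0,0.045,0],[-0.37,0,0.07,0],[-0.5,0,0.1,0],[-0.62,0,0.12,0],[-0.75,0,0.16,0],[-0.87,0,0.2,0],[-1.0,0,0.24,0],[-1.12,0,0.29,0]]'|grep -E "pos|force"
python3 -m jog '[[-0.1,0,-0.2,0],[-0.1,0,-0.7,0],[1,0,-0.9,0],[2,0,-0.9,0],[2.7,0,-0.9,0],[2.7,0,-0.8,0],[2.7,0,-0.7,0]]'|grep -E "pos|force"
python3 -c "
from h import *
look(W(-.006,.06,.1475))"
```

```text
eef_pos: [0.6049, 0.1353, 0.1442]
contact_force: [-3.1, -1.5, 15.5]
grasp_force: 6.7
eef_pos: [0.5764, 0.1413, 0.1489]
contact_force: [0.0, 0.5, 0.2]
grasp_force: 0.0
phase(mod72) -27.7 hand (np.int64(4), np.float64(-2.5209250259278124), np.float64(-5.9), np.float64(-9.0))
shift cm [ 0.04 -0.08  0.12] tool x deg 169.11 force [ 0.5  -0.24 -0.21] t 23.6333 pos [0.5769 0.141  0.1487]
```

```bash
python3 -m jog '[[0,0,0.1,0],[0,0,0.15,0],[0,0,0.2,0],[0,0,0.24,0],[0,0,0.24,0]]'|grep -E "pos|force"
python3 -c "
from h import *
c=cam('scene');print(hand(c,.216,dbg=True))"
```

```text
eef_pos: [0.5776, 0.1407, 0.1472]
contact_force: [-2.9, -1.4, 6.6]
grasp_force: 3.2
[[ 3.29e+02  1.90e+02  3.00e-01  9.00e-01  2.70e+01]
 [ 3.27e+02  1.91e+02 -1.76e+01 -2.35e+01  1.90e+01]
 [ 3.28e+02  1.91e+02 -8.40e+00 -1.33e+01  1.60e+01]
 [ 3.29e+02  1.91e+02  8.00e-01 -3.30e+00  1.90e+01]]
(np.int64(4), np.float64(-2.522664935878844), np.float64(-5.5), np.float64(-8.6))
```

```bash
python3 -m jog '[[0,0,0.05,0],[-0.12,0,0.04,0],[-0.25,0,0.04,0],[-0.37,0,0.03,0],[-0.5,0,0.03,0],[-0.62,0,0.025,0]]'|grep -E "pos|force"
python3 -m jog '[[-0.12,0,0.01,0],[-0.25,0,0.015,0],[-0.37,0,0.02,0],[-0.5,0,0.02,0],[-0.62,0,0.03,0],[-0.75,0,0.04,0],[-0.87,0,0.05,0],[-1.0,0,0.075,0]]'|grep -E "pos|force"
python3 -c "
from h import *
c=cam('scene');print(phase(c),hand(c,.216,dbg=True))"
```

```text
eef_pos: [0.5825, 0.1397, 0.1473]
contact_force: [-8.0, -0.7, 12.9]
grasp_force: 6.6
eef_pos: [0.5932, 0.1376, 0.1474]
contact_force: [-6.6, -0.8, 16.4]
grasp_force: 8.3
[[327.  188.  -18.8 -10.6  18. ]
 [327.  189.  -18.4 -14.9  31. ]
 [327.  190.  -18.  -19.1  12. ]
 [329.  191.    0.8  -3.3  18. ]]
-11.556826929154802 (np.int64(4), np.float64(-2.23471480359593), np.float64(-14.1), np.float64(-11.9))
```

```bash
python3 -m jog '[[-0.12,0,0.02,0],[-0.25,0,0.045,0],[-0.37,0,0.07,0],[-0.5,0,0.1,0],[-0.62,0,0.12,0],[-0.75,0,0.16,0],[-0.87,0,0.2,0],[-1.0,0,0.24,0],[-1.12,0,0.29,0]]'|grep -E "pos|force"
python3 -m jog '[[-0.1,0,-0.2,0],[-0.1,0,-0.7,0],[1,0,-0.9,0],[2,0,-0.9,0],[2.7,0,-0.9,0],[2.7,0,-0.8,0],[2.7,0,-0.8,0]]'|grep -E "pos|force"
python3 -c "
from h import *
look()
c=cam('scene');print(phase(c),hand(c,.216,dbg=True));go(W(-.006,.06,.148))"
```

```text
eef_pos: [0.6058, 0.1351, 0.145]
contact_force: [-2.4, -2.2, 14.6]
grasp_force: 6.8
eef_pos: [0.5767, 0.1411, 0.1504]
contact_force: [-0.2, -0.2, 0.4]
grasp_force: 0.0
phase(mod72) 7.3 hand (np.int64(8), np.float64(-1.9613052668971696), np.float64(-17.0), np.float64(-7.3))
[[326.  185.  -29.4  -7.9  31. ]
 [327.  186.  -19.6  -2.1  14. ]
 [327.  187.  -19.2  -6.4  31. ]
 [327.  188.  -18.8 -10.6  36. ]
 [328.  188.   -9.6  -0.6  12. ]
 [327.  189.  -18.4 -14.9  12. ]
 [328.  189.   -9.2  -4.8  12. ]
 [329.  191.    0.8  -3.3  14. ]
 [329.  192.    1.2  -7.5  13. ]]
7.7241434393843065 (np.int64(9), np.float64(-1.9625815687754797), np.float64(-16.5), np.float64(-7.1))
shift cm [ 0.12 -0.07  0.26] tool x deg 169.08 force [-0.53 -0.01  0.15] t 26.75 pos [0.5777 0.1408 0.1506]
```

```bash
python3 -m jog '[[0,0,0.1,0],[0,0,0.2,0],[0,0,0.25,0],[0,0,0.3,0],[0,0,0.34,0],[0,0,0.34,0]]'|grep -E "pos|force"
```

```text
eef_pos: [0.5781, 0.1406, 0.1484]
contact_force: [-4.4, -0.3, 10.1]
grasp_force: 4.9
```

```bash
python3 -m jog '[[-0.12,0,0,0],[-0.25,0,0,0],[-0.37,0,0,0],[-0.5,0,0,0],[-0.62,0,0,0]]'|grep -E "pos|force"
python3 -m jog '[[-0.12,0,0.01,0],[-0.25,0,0.015,0],[-0.37,0,0.02,0],[-0.5,0,0.02,0],[-0.62,0,0.03,0],[-0.75,0,0.04,0],[-0.87,0,0.05,0],[-1.0,0,0.075,0]]'|grep -E "pos|force"
python3 -c "
from h import *
c=cam('scene');print(phase(c),hand(c,.216,dbg=True))"
```

```text
eef_pos: [0.5831, 0.1396, 0.1486]
contact_force: [-7.1, -0.7, 15.4]
grasp_force: 7.5
eef_pos: [0.5939, 0.1375, 0.1485]
contact_force: [-6.1, -1.5, 16.9]
grasp_force: 8.5
[[326.  183.  -30.1   0.6  12. ]
 [326.  184.  -29.7  -3.7  35. ]
 [326.  185.  -29.4  -7.9  40. ]
 [327.  185.  -20.    2.1  15. ]
 [327.  186.  -19.6  -2.1  33. ]
 [328.  186.  -10.4   7.8  12. ]
 [327.  187.  -19.2  -6.4  41. ]
 [328.  187.  -10.    3.6  15. ]
 [327.  188.  -18.8 -10.6  33. ]
 [328.  188.   -9.6  -0.6  34. ]
 [327.  189.  -18.4 -14.9  12. ]
 [328.  189.   -9.2  -4.8  24. ]
 [329.  192.    1.2  -7.5  24. ]
 [329.  193.    1.6 -11.7  12. ]]
27.449433272402263 (np.int64(14), np.float64(-1.830159165514608), np.float64(-17.3), np.float64(-4.6))
```

```bash
python3 -m jog '[[-0.12,0,0.02,0],[-0.25,0,0.045,0],[-0.37,0,0.07,0],[-0.5,0,0.1,0],[-0.62,0,0.12,0],[-0.75,0,0.16,0],[-0.87,0,0.2,0],[-1.0,0,0.24,0],[-1.12,0,0.29,0]]'|grep -E "pos|force"
python3 -m jog '[[-0.1,0,-0.2,0],[-0.1,0,-0.7,0],[1,0,-0.9,0],[2,0,-0.9,0],[2.7,0,-0.9,0],[2.7,0,-0.8,0],[2.7,0,-0.8,0]]'|grep -E "pos|force"
python3 -c "
from h import *
look()
c=cam('scene');print(phase(c),hand(c,.216,dbg=True));go(W(-.006,.06,.148))"
```

```text
eef_pos: [0.6065, 0.1349, 0.1461]
contact_force: [-2.5, -1.5, 15.1]
grasp_force: 6.8
eef_pos: [0.5771, 0.1411, 0.1513]
contact_force: [1.1, 0.3, -0.1]
grasp_force: 0.0
phase(mod72) -29.7 hand (np.int64(14), np.float64(-1.7237011390564954), np.float64(-18.6), np.float64(-3.0))
[[326.  183.  -30.1   0.6  32. ]
 [326.  184.  -29.7  -3.7  39. ]
 [327.  184.  -20.4   6.3  13. ]
 [326.  185.  -29.4  -7.9  32. ]
 [327.  185.  -20.    2.1  21. ]
 [327.  186.  -19.6  -2.1  25. ]
 [327.  187.  -19.2  -6.4  33. ]
 [328.  187.  -10.    3.6  13. ]
 [327.  188.  -18.8 -10.6  25. ]
 [328.  188.   -9.6  -0.6  31. ]
 [328.  189.   -9.2  -4.8  26. ]
 [329.  192.    1.2  -7.5  24. ]]
-29.81321962407814 (np.int64(12), np.float64(-1.7454422409769237), np.float64(-19.0), np.float64(-3.4))
shift cm [ 0.16 -0.07  0.36] tool x deg 169.08 force [ 1.21 -0.19  0.58] t 29.8167 pos [0.578  0.1407 0.1516]
```

```bash
python3 -m jog '[[0,0,0.1,0],[0,0,0.2,0],[0,0,0.25,0],[0,0,0.3,0],[0,0,0.34,0],[0,0,0.34,0]]'|grep -E "pos|force"
python3 -m jog '[[-0.12,0,0,0],[-0.25,0,0,0],[-0.37,0,0,0],[-0.5,0,0,0],[-0.62,0,0,0]]'|grep -E "pos|force"
python3 -m jog '[[-0.12,0,0.01,0],[-0.25,0,0.015,0],[-0.37,0,0.02,0],[-0.5,0,0.02,0],[-0.62,0,0.03,0],[-0.75,0,0.05,0],[-0.87,0,0.07,0],[-1.0,0,0.095,0]]'|grep -E "pos|force"
python3 -c "
from h import *
c=cam('scene');print(phase(c),hand(c,.216,dbg=True))"
```

```text
eef_pos: [0.5785, 0.1405, 0.1494]
contact_force: [-4.4, 0.6, 11.6]
grasp_force: 5.3
eef_pos: [0.5838, 0.1394, 0.1495]
contact_force: [-7.2, -1.5, 14.7]
grasp_force: 7.1
eef_pos: [0.5947, 0.1373, 0.1494]
contact_force: [-5.0, -0.9, 17.7]
grasp_force: 8.2
[[326.  182.  -30.5   4.8  14. ]
 [326.  183.  -30.1   0.6  35. ]
 [327.  183.  -20.8  10.5  12. ]
 [326.  184.  -29.7  -3.7  45. ]
 [327.  184.  -20.4   6.3  17. ]
 [326.  185.  -29.4  -7.9  36. ]
 [327.  185.  -20.    2.1  33. ]
 [328.  185.  -10.8  11.9  12. ]
 [327.  186.  -19.6  -2.1  30. ]
 [327.  187.  -19.2  -6.4  34. ]
 [328.  187.  -10.    3.6  14. ]
 [327.  188.  -18.8 -10.6  25. ]
 [328.  188.   -9.6  -0.6  30. ]
 [328.  189.   -9.2  -4.8  26. ]
 [329.  191.    0.8  -3.3  12. ]
 [329.  192.    1.2  -7.5  28. ]
 [330.  192.   10.1   2.4  13. ]
 [329.  193.    1.6 -11.7  20. ]]
-12.423922175619031 (np.int64(18), np.float64(-1.699909680029389), np.float64(-17.1), np.float64(-2.3))
```

```bash
python3 -m jog '[[-0.12,0,0.025,0],[-0.25,0,0.05,0],[-0.37,0,0.08,0],[-0.5,0,0.11,0],[-0.62,0,0.14,0],[-0.75,0,0.18,0],[-0.87,0,0.22,0],[-1.0,0,0.26,0],[-1.12,0,0.31,0]]'|grep -E "pos|force"
python3 -m jog '[[-0.1,0,-0.2,0],[-0.1,0,-0.7,0],[1,0,-0.9,0],[2,0,-0.9,0],[2.7,0,-0.9,0],[2.7,0,-0.8,0],[2.7,0,-0.8,0]]'|grep -E "pos|force"
python3 -c "
from h import *
look()
c=cam('scene');print(phase(c),hand(c,.216,dbg=True));go(W(-.006,.06,.148))"
```

```text
eef_pos: [0.6073, 0.1348, 0.1467]
contact_force: [-1.3, -2.0, 14.5]
grasp_force: 6.7
eef_pos: [0.5775, 0.141, 0.1519]
contact_force: [-0.2, 0.0, 0.8]
grasp_force: 0.0
phase(mod72) 6.9 hand (np.int64(11), np.float64(-1.780899744440481), np.float64(-18.9), np.float64(-4.0))
[[326.  183.  -30.1   0.6  32. ]
 [326.  184.  -29.7  -3.7  35. ]
 [326.  185.  -29.4  -7.9  35. ]
 [327.  185.  -20.    2.1  12. ]
 [327.  186.  -19.6  -2.1  29. ]
 [327.  187.  -19.2  -6.4  38. ]
 [328.  187.  -10.    3.6  15. ]
 [327.  188.  -18.8 -10.6  32. ]
 [328.  188.   -9.6  -0.6  31. ]
 [328.  189.   -9.2  -4.8  23. ]
 [329.  191.    0.8  -3.3  12. ]
 [329.  192.    1.2  -7.5  25. ]
 [329.  193.    1.6 -11.7  12. ]]
6.85892961837766 (np.int64(13), np.float64(-1.8092089321180809), np.float64(-17.4), np.float64(-4.4))
shift cm [ 0.2  -0.07  0.41] tool x deg 169.08 force [-0.06 -0.28  0.44] t 32.8833 pos [0.5784 0.1406 0.1521]
```

```bash
python3 -m jog '[[0,0,0.1,0],[0,0,0.2,0],[0,0,0.25,0],[0,0,0.3,0],[0,0,0.36,0],[0,0,0.36,0]]'|grep -E "pos|force"
python3 -m jog '[[-0.12,0,0,0],[-0.25,0,0,0],[-0.37,0,0,0],[-0.5,0,0,0],[-0.62,0,0,0]]'|grep -E "pos|force"
python3 -m jog '[[-0.12,0,0.01,0],[-0.25,0,0.015,0],[-0.37,0,0.02,0],[-0.5,0,0.025,0],[-0.62,0,0.04,0],[-0.75,0,0.06,0],[-0.87,0,0.08,0],[-1.0,0,0.11,0]]'|grep -E "pos|force"
python3 -c "
from h import *
c=cam('scene');print(phase(c),hand(c,.216,dbg=True));c=cam('scene');print(phase(c),hand(c,.216))"
```

```text
eef_pos: [0.579, 0.1404, 0.15]
contact_force: [-4.2, -1.7, 11.8]
grasp_force: 5.8
eef_pos: [0.5846, 0.1393, 0.15]
contact_force: [-6.4, -0.8, 13.9]
grasp_force: 6.7
eef_pos: [0.5954, 0.1372, 0.1496]
contact_force: [-3.9, -1.8, 16.3]
grasp_force: 7.9
[[326.  185.  -29.4  -7.9  22. ]
 [327.  186.  -19.6  -2.1  14. ]
 [327.  187.  -19.2  -6.4  20. ]
 [327.  188.  -18.8 -10.6  28. ]
 [327.  189.  -18.4 -14.9  13. ]
 [329.  192.    1.2  -7.5  21. ]]
26.93069773013152 (np.int64(6), np.float64(-2.016422826422352), np.float64(-17.3), np.float64(-8.3))
27.68874185358481 (np.int64(6), np.float64(-1.9982007543613383), np.float64(-18.3), np.float64(-8.3))
```

```bash
python3 -m jog '[[0.12,0,-0.03,0],[0.25,0,-0.05,0],[0.38,0,-0.07,0],[0.5,0,-0.085,0],[0.63,0,-0.09,0]]'|grep -E "pos|force"
python3 -m jog '[[0.12,0,0,0],[0.25,0,0,0],[0.38,0,-0.01,0],[0.5,0,-0.01,0],[0.63,0,-0.01,0]]'|grep -E "pos|force"
python3 -c "
from h import *
look(W(0,.06,.148))"
```

```text
eef_pos: [0.5912, 0.1383, 0.15]
contact_force: [4.0, -1.4, 6.3]
grasp_force: 2.7
eef_pos: [0.5849, 0.1396, 0.1501]
contact_force: [3.7, -0.9, 5.4]
grasp_force: 2.6
phase(mod72) 26.9 hand (np.int64(6), np.float64(-1.9968335573893627), np.float64(-18.6), np.float64(-8.4))
shift cm [ 0.23 -0.09  0.2 ] tool x deg 169.03 force [ 3.96 -0.5   5.89] t 35.45 pos [0.5846 0.1397 0.15  ]
```

```bash
python3 -m jog '[[0,0,0.05,0],[0,0,0.09,0],[0.12,0,0.09,0],[0.25,0,0.09,0],[0.38,0,0.1,0],[0.5,0,0.1,0]]'|grep -E "pos|force"
python3 -m jog '[[0.12,0,0.01,0],[0.25,0,0.02,0],[0.38,0,0.03,0],[0.5,0,0.05,0],[0.62,0,0.07,0],[0.75,0,0.1,0]]'|grep -E "pos|force"
python3 -c "
from h import *
look(W(0,.06,.148))"
```

```text
eef_pos: [0.5814, 0.1404, 0.15]
contact_force: [5.5, -1.7, 7.9]
grasp_force: 4.0
eef_pos: [0.5748, 0.1418, 0.1497]
contact_force: [5.5, -2.2, 13.4]
grasp_force: 6.7
phase(mod72) 19.5 hand (np.int64(11), np.float64(-1.7957580625687863), np.float64(-18.5), np.float64(-4.2))
shift cm [-0.81 -0.11  0.18] tool x deg 168.99 force [ 4.08 -1.64 13.55] t 36.5 pos [0.5745 0.1419 0.1497]
```

```bash
python3 -m jog '[[0.12,0,0.025,0],[0.25,0,0.05,0],[0.38,0,0.08,0],[0.5,0,0.11,0],[0.62,0,0.15,0],[0.75,0,0.19,0],[0.87,0,0.24,0],[1.0,0,0.29,0],[1.12,0,0.34,0]]'|grep -E "pos|force"
python3 -m jog '[[0.1,0,-0.2,0],[0.1,0,-0.7,0],[-1,0,-0.9,0],[-2,0,-0.9,0],[-2.6,0,-0.9,0],[-2.6,0,-0.8,0],[-2.6,0,-0.8,0]]'|grep -E "pos|force"
python3 -c "
from h import *
look()
look(W(0,.06,.148))"
```

```text
eef_pos: [0.5632, 0.1442, 0.1472]
contact_force: [-1.2, -2.1, 24.0]
grasp_force: 11.6
eef_pos: [0.5841, 0.1391, 0.1503]
contact_force: [-0.3, -0.1, 0.0]
grasp_force: 0.0
phase(mod72) 4.1 hand (np.int64(12), np.float64(-1.799819786242569), np.float64(-18.2), np.float64(-4.3))
phase(mod72) 4.3 hand (np.int64(11), np.float64(-1.827066879162152), np.float64(-17.6), np.float64(-4.6))
shift cm [ 0.13 -0.04  0.25] tool x deg 169.07 force [ 0.02 -0.21 -0.92] t 37.9333 pos [0.5836 0.1394 0.1505]
```

```bash
python3 - <<'E'
import numpy as np
from scipy.optimize import curve_fit
d=np.array([(116.3,-2.52),(132.4,-2.23),(151.5,-1.962),(171.4,-1.83),(186.2,-1.735),(203.6,-1.70),(222.9,-1.795),(243.3,-2.0),(235.5,-1.796),(220.2,-1.815)])
f=lambda x,a,b,p:a+b*np.cos(np.radians(x-p))
for s in (d,d[1:],d[2:],d[:8],d[1:8]):
    p,c=curve_fit(f,s[:,0],s[:,1],[-2.7,1,200]);print(p.round(2),np.sqrt(np.diag(c)).round(2),(s[:,1]-f(s[:,0],*p)).round(3))
E
```

```text
[ -2.61   0.9  198.9 ] [0.06 0.07 1.97] [-0.027  0.019  0.036 -0.022 -0.007  0.009 -0.011 -0.036  0.088 -0.048]
[ -2.56   0.84 198.95] [0.08 0.1  2.13] [-0.009  0.025 -0.02   0.     0.017 -0.008 -0.046  0.084 -0.043]
[ -2.52   0.8  198.62] [0.14 0.16 2.58] [ 0.012 -0.023  0.003  0.022 -0.006 -0.051  0.083 -0.04 ]
[ -2.65   0.95 197.06] [0.03 0.04 1.07] [-0.018  0.018  0.028 -0.031 -0.012  0.012  0.006 -0.002]
[ -2.61   0.9  197.03] [0.04 0.05 1.01] [-0.002  0.02  -0.029 -0.006  0.018  0.008 -0.009]
```

```bash
python3 -m jog '[[-0.3,0,0,0],[-0.5,0,0.05,0],[-0.5,0,0.1,0],[-0.5,0,0.14,0],[-0.5,0,0.14,0]]'|grep -E "pos|force"
```

```text
eef_pos: [0.5895, 0.1384, 0.1501]
contact_force: [-0.3, -0.9, 2.5]
grasp_force: 1.3
```

```bash
python3 -m jog '[[0,0,0.05,0],[0,0,0.1,0],[0,0,0.12,0]]'|grep -E "pos|force"
python3 -m jog '[[0.12,0,-0.01,0],[0.25,0,-0.02,0],[0.38,0,-0.02,0],[0.5,0,-0.02,0],[0.62,0,-0.02,0]]'|grep -E "pos|force"
python3 -c "
from h import *
look(W(0,.06,.148))"
```

```text
eef_pos: [0.5896, 0.1385, 0.1499]
contact_force: [-3.2, -1.2, 12.8]
grasp_force: 6.4
eef_pos: [0.5852, 0.1396, 0.15]
contact_force: [3.7, -1.0, 6.0]
grasp_force: 2.8
phase(mod72) 4.2 hand (np.int64(12), np.float64(-1.774823378052015), np.float64(-18.2), np.float64(-3.9))
shift cm [ 0.27 -0.09  0.2 ] tool x deg 169.05 force [ 4.14 -0.85  5.4 ] t 39.0667 pos [0.585  0.1396 0.15  ]
```

```bash
python3 -m jog '[[0,0,0.05,0],[0,0,0.08,0],[0.12,0,0.1,0],[0.25,0,0.11,0],[0.38,0,0.12,0],[0.5,0,0.12,0]]'|grep -E "pos|force"
python3 -m jog '[[0.12,0,0.01,0],[0.25,0,0.015,0],[0.38,0,0.025,0],[0.5,0,0.035,0]]'|grep -E "pos|force"
python3 -c "
from h import *
look(W(0,.06,.148))"
```

```text
eef_pos: [0.5819, 0.1403, 0.1499]
contact_force: [5.8, -1.6, 9.9]
grasp_force: 4.8
eef_pos: [0.5771, 0.1412, 0.1498]
contact_force: [6.0, -2.5, 10.9]
grasp_force: 5.7
phase(mod72) -5.0 hand (np.int64(14), np.float64(-1.7467960885048401), np.float64(-18.5), np.float64(-3.3))
shift cm [-0.58 -0.1   0.18] tool x deg 169.02 force [ 3.91 -2.97 12.35] t 39.95 pos [0.5768 0.1413 0.1497]
```

```bash
python3 -m jog '[[0.12,0,0.01,0],[0.25,0,0.025,0],[0.38,0,0.04,0],[0.5,0,0.055,0],[0.6,0,0.065,0]]'|grep -E "pos|force"
python3 -c "
from h import *
look(W(0,.06,.148))"
```

```text
eef_pos: [0.571, 0.1425, 0.1492]
contact_force: [3.1, -1.7, 12.3]
grasp_force: 6.1
phase(mod72) -13.1 hand (np.int64(15), np.float64(-1.7352927191633036), np.float64(-18.0), np.float64(-3.1))
shift cm [-1.21 -0.11  0.12] tool x deg 169.02 force [ 1.62 -1.76 12.85] t 40.4167 pos [0.5705 0.1426 0.1491]
```

```bash
python3 -m jog '[[0.12,0,0.02,0],[0.25,0,0.045,0],[0.38,0,0.07,0],[0.45,0,0.08,0]]'|grep -E "pos|force"
python3 -m jog '[[0,0,-0.1,0],[0,0,-0.3,0],[0,0,-1,0],[0,0,-4,0],[0,0,-8,0],[0,0,-12,0],[0,0,-12,0],[0,0,-12,0]]'|grep -E "pos|force"
python3 - <<'E'
from h import *
look();look(W(0,.06,.148))
c=cam('scene');a=cv2.resize(c['pixels'][140:265,305:385,::-1],None,fx=4.4,fy=4.4,interpolation=cv2.INTER_CUBIC)
cv2.imwrite('pics/end.png',np.hstack([a,cv2.resize(plane(c,.072)[:,:,::-1],(400,a.shape[0]))]))
E
```

```text
eef_pos: [0.5659, 0.1435, 0.1482]
contact_force: [1.7, -1.2, 13.2]
grasp_force: 6.1
eef_pos: [0.5638, 0.144, 0.2681]
contact_force: [-0.7, 0.9, -1.2]
grasp_force: 0.0
phase(mod72) -20.6 hand (np.int64(15), np.float64(-1.7121492420238538), np.float64(-18.6), np.float64(-2.6))
phase(mod72) -20.5 hand (np.int64(14), np.float64(-1.7415009612093737), np.float64(-18.5), np.float64(-3.2))
shift cm [-2.1  -0.05 11.68] tool x deg 169.09 force [-0.21  0.41 -0.55] t 41.5167 pos [0.5619 0.1437 0.2648]
```

View pics/end.png

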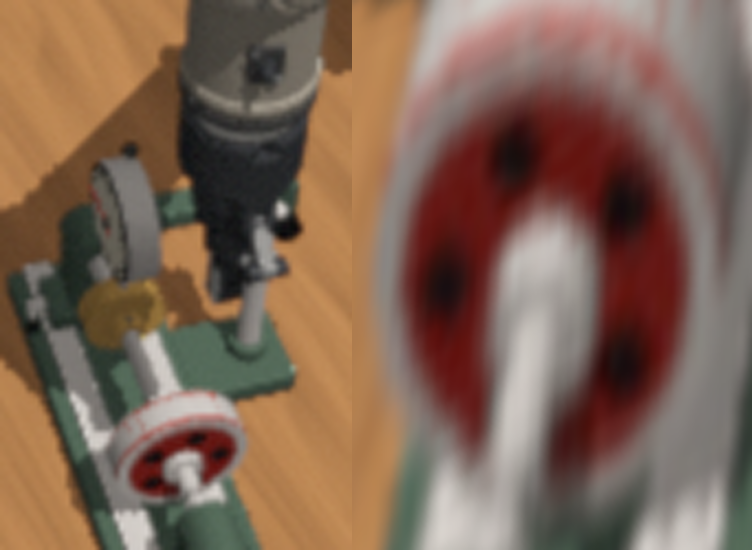

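```bash
python3 -c "
from station import bot
print(bot.hand_in())"
```

```text
the job is handed in; nothing more can be done
None
```

I handed the job in with the gauge down and the eccentric's high point within about 3° of under the plunger by my fit (16° is allowed). The plunger is pressed in about 22–24 mm, the arm is clear of everything, and the hardest push I read was 24 N. `hand_in` gave no verdict, so success isn't confirmed.

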